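# Close the vacuum flask

### The job

Close the vacuum flask on the desk as you would before putting it away: set its tapered stopper upright in the neck, let it centre itself, and push it home by feel until it is wedged tight, firmly but without leaning on it; then gently put the steel cup over it, mouth down, so that it sits level on the flask's shoulder. Leave the flask standing where it is and everything else on the desk in its place.

Things in the scene. Friction and masses are not known exactly. Their poses are not given: they have to be found in the camera images.
- flask: Vacuum flask, plain steel, 76 mm wide, upright and loose on the pad (1 kg; not to be lifted). Origin: centre of its underside, z up its axis. Straight body up to z = 100 mm, then a conical shoulder from radius 38 mm (z = 100) to 24.5 mm (z = 120), then a neck of radius 24.5 mm to the rim at z = 152 mm. The bore in the neck tapers by 8 degrees a side to match the stopper's plug.
- flask_mouth (a point): Centre of the flask's rim, 152 mm above its underside; the mouth is 38 mm wide. How deep the plug goes differs and cannot be seen: home, the stopper's origin lies 24 to 33 mm below this point. Let go, it rests 1 to 8 mm higher; its ribs then drag with about 5 N until it wedges and the push climbs by some 12 N per mm. A push of 11 to 20 N for half a second wedges it tight; more may crack the liner.
- stopper: The flask's stopper, standing upright on its small end, 60 g. Origin: centre of its underside, z up. A grey plug 34 mm long widens from 25 to 34 mm diameter (8 degrees a side); above it, z = 34 to 54 mm, a round white head 39 mm wide, to be gripped.
- stopper_top (a point): Centre of the flat top of the stopper's head, 54 mm above its origin; can be pressed on. Held off-centre in a stiff hand the plug binds early on one side: let go so that it drops and centres itself, then press here. The push eases by a few newtons as the plug beds in: press on until it stays.
- cup: The steel cup that caps the flask, 90 g, standing mouth down. Origin: centre of its open rim, which is underneath; z up towards the closed end. 78 mm tall, outer diameter 64 mm at the rim (65 mm at its bead) and 56 mm at the closed end, wall 2 mm. It fits over neck and stopper; seated on the flask's shoulder its rim lies about 112 mm (109 to 115) above the flask's underside.
- mug: White ceramic mug, 80 mm in diameter, 92 mm tall, with a handle. Bystander: leave alone. Origin: centre of the underside.
- tea_tin: Tea tin, 74 mm in diameter, 105 mm tall. Bystander. Origin: centre of the underside.
- pen_pot: Square black pen pot, 80 mm wide, 95 mm tall, with pens up to 155 mm high. Bystander. Origin: centre of the underside.
- tape_measure: Tape measure on its edge, 66 x 34 mm, 68 mm tall. Bystander. Origin: centre of the underside.
- note_block: Block of note paper, 76 x 76 mm, 22 mm tall. Bystander. Origin: centre of the underside.
- stapler: Stapler, 135 x 34 mm, 50 mm tall. Bystander. Origin: centre of the underside.
- calculator: Pocket calculator lying flat, 150 x 82 mm, 15 mm tall. Bystander. Origin: centre of the underside.
- desk_pad: Flat dark blue pad fixed on the desk, 480 x 1040 mm, 2 mm thick, on which all the others stand (its top is at z = 2 mm). Origin: centre of its underside.
There are look-alikes about, which are no part of the job. What is shaped like the stopper but green is not meant.

How it is judged:
On the way:
1. the stopper sits upright and centred in the flask's neck and is pushed home (a push of 10 N or more, so that the flask with its own weight bears on the pad with over 20 N) (horizontal distance between stopper and flask_mouth below 0.0025 m and angle between the z axis of stopper and the z axis of flask, either way round below 0.06 rad and z of stopper in the frame of flask_mouth below -0.0225 m and contact force between stopper and flask above 8 N and contact force between flask and desk_pad above 20 N), for 0.25 s.
At the end, for the whole second after the job is handed in: Stopper in the neck: centred within 2.5 mm, upright within 0.06 rad, its origin at least 22.5 mm below the rim. Cup over it: centred within 5 mm, level within 0.1 rad, rim 107 to 117 mm above the flask's underside. Flask upright within 30 mm of where it stood. All at rest, let go (horizontal distance between stopper and flask_mouth below 0.0025 m and angle between the z axis of stopper and the z axis of flask, either way round below 0.06 rad and z of stopper in the frame of flask_mouth below -0.0225 m and angle between each of stopper, cup's own z axis and vertical below 0.1 rad and horizontal distance between cup and flask below 0.005 m and z of cup in the frame of flask between 0.107 and 0.117 m and height (world z) of flask below 0.006 m and angle between flask's own z axis and vertical below 0.05 rad and distance of flask from where it was at the start of the episode below 0.03 m and linear speed of each of flask, cup below 0.02 m/s); the robot touches nothing.
It fails at once if the flask is leaned on: a push of over 21 N, so that it bears on the pad with over 32 N (contact force between flask and desk_pad above 32 N).
It fails at once if the cup is banged or forced onto the flask with more than 30 N (contact force between cup and flask above 30 N).
It fails at once if the flask is tipped by more than 0.2 rad or lifted (angle between flask's own z axis and vertical above 0.2 rad or height (world z) of flask above 0.022 m).
It fails at once if a bystander is moved by more than 30 mm (distance of any of mug, tea_tin, pen_pot, tape_measure, note_block, stapler, calculator from where it was at the start of the episode above 0.03 m).
It also fails if it takes over 72 s, if anything falls off the work surface, if the arm or the gripper's body presses on something with over 40 N, if the wrist force passes 120 N, or if a joint passes its speed limit or range.

### The arm

A 6-joint arm with a two-finger parallel gripper is mounted at the origin on the work surface. World frame = base frame: x ahead of the robot, y to its left, z up, the work surface at z = 0. Lengths are in m, angles in rad, forces in N, time in s.
With the tool pointing down it reaches from about 0.2 to 0.875 m from the base axis. Payload 3.4 kg.
Tool frame: the origin (TCP) lies between the finger pads; the fingertips stand 14 mm ahead of it and the grasp point (between the pads) lies 5 mm behind it (ctrl.nose_length is the distance from the TCP to the fingertips, in m); x points along the fingers, y is the direction in which the jaws open and shut, and the axes are right-handed (so a half turn about x gives the same grasp; the last joint's range is limited). The gripper opens to 94 mm and grips with 3 to 60 N. Pads are 16 mm wide; open, the fingers measure 119 mm over their backs; the gripper's body (75 mm by 177 mm) begins 78 mm behind the grasp point.
Start: joints at [-1.264, 0.276, 1.505, -0, 1.361, -0.121], TCP at [0.239, -0.523, 0.219] pointing down, gripper open.
Joint ranges: [-2.89, 2.89], [-0.75, 2.08], [0.22, 2.7], [-1.18, 4.32], [0.11, 2.71], [-2.7, 2.7]. Speed limits (rad/s): [2.57, 2.57, 3.14, 3.14, 3.14, 3.14].

### API

Orientations are given as a 3x3 rotation matrix whose columns are the frame's x, y, z axes.
In Python, from bench import ctrl gives the robot as it stands.
- The arm moves only by the tool step_arm, never from a script. Its argument "deltas" is a list of rows, each a list of 7 numbers: the turn, a rotation vector about the tool's x, y, z in units of 0.5 rad (1.0 is 0.5 rad), then the shift along the tool's x, y, z in units of 0.5 m (1.0 is 0.5 m), then the closure in counts, from 0 (fully open) to 255 (shut). A call has 1 to 10 rows; each row is the pose to reach, as a shift and turn from the pose measured when the call began, along the tool's axes at that moment; what a row does not reach only later rows make up. A row lasts 1/10 s, in which the tool goes at most 50 mm and 8.59 degrees, less where a joint would pass 70% of its speed; a pose out of reach is approached as far as the arm can. A call with a number of a shift or a turn outside -1 to 1 is refused whole. A call with a gripper value outside its range is refused whole. The fingers move at their own pace and stop on an object; "force" is the grip in N (left out, the last holds). Time passes only in rows, so rows that repeat a pose let the fingers close. It gives the time, the measured TCP pose, the force and the opening at its end, in the units of the state.
- ctrl.read_state(): the state, without advancing time (a new reading comes with each control period).
- ctrl.capture(name): name is "side" or "top"; returns a dict with "color" (384x512x3 uint8, blue, green, red), "fovy" (degrees; the focal length in pixels is half the picture's height over the tangent of half this angle, whatever the lens; pixels are square), "cx", "cy" (the principal point, pixels), "view" (4x4, takes a point from world to camera coordinates). Camera axes: x right, y down, z forward; pixel columns grow to the right and rows downward; lengths in m; the calibration is good to about 2 mm. A picture is of the moment at which its call begins. There is no depth.
- ctrl.finish_job(): hands the job in, once; it reports no verdict.
Trained networks look in the newest picture that a camera, given by its name, has taken for a name from the list of things; names that differ only in an ending like _2 or _b are one class to them, and where a whole thing is asked for, a point or a joint stands for the part that bears it (a point fixed in the world has none). Each returns a list of dicts, best first, with "p" (0 to 1); they miss things now and then, are a little off and sometimes report something else, mostly with a low value. They report only what shows in the picture. A call takes as long as a camera call. They do not tell look-alikes from the thing itself.
- ctrl.regions_of(label, camera): "region" (384x512 bool, what is visible of it) and "pixel" ([column, row] in pixels, amid what is visible of it).
The state is a dict: "t": time; "joints": joint angles; "qd": joint speeds; "tau": joint torques, N m; "tcp_pos": TCP position; "ee_rot": TCP orientation; "wrist_force": force on the tool from outside, world axes, zero at the start; "torque": the same for the moment, N m; "finger_gap": finger opening in m.
Only numpy, scipy, OpenCV 4.12 (cv2) and the standard library are available. Lean on these libraries where they do the work, as an engineer would, in place of code of your own. Each camera call takes 0.05 s, during which the arm holds its last target. There are 200 camera calls.

## Working session

There is one attempt and no reset: what is moved stays moved. The work goes in short steps, Python scripts to look and compute and a tool call to move; the robot and the scene stay as the last step left them, time stands still between calls to the robot, and variables do not carry over. Pictures are saved under pics/ and viewed, about 8 in all and at most 12, crops included, and the job is handed in when it is done.

Besides the shell and the picture viewer there is one more tool, called after "Call:" in YAML: its name, and indented under it one key for each argument. step_arm: Moves the arm, as the interface text tells. Its arguments: {"type":"object","properties":{"deltas":{"type":"array"},"force":{"type":"number"}},"required":["deltas"]}

```bash
mkdir -p pics; cat > h.py <<'E'
import numpy as np, cv2
from bench import ctrl
def K(c):
    f=c["color"].shape[0]/2/np.tan(np.radians(c["fovy"])/2); return f,c["cx"],c["cy"]
def proj(c,p):
    f,cx,cy=K(c); q=np.array(c["view"])@np.r_[p,1]; return np.array([cx+f*q[0]/q[2],cy+f*q[1]/q[2]])
def ray(c,px):
    f,cx,cy=K(c); V=np.array(c["view"]); R=V[:3,:3]; o=-R.T@V[:3,3]
    d=R.T@np.array([(px[0]-cx)/f,(px[1]-cy)/f,1]); return o,d/np.linalg.norm(d)
def atz(c,px,z):
    o,d=ray(c,px); return o+d*(z-o[2])/d[2]
E
cat > a.py <<'E'
from h import *
np.set_printoptions(precision=4,suppress=True)
s=ctrl.read_state(); print(s["tcp_pos"],s["ee_rot"],s["wrist_force"],s["finger_gap"],s["t"],ctrl.nose_length)
for n in("top","side"):
    c=ctrl.capture(n); cv2.imwrite(f"pics/{n}0.png",c["color"]); o,d=ray(c,(c["cx"],c["cy"])); print(n,o,d,K(c))
    for l in("flask","stopper","cup","mug","tea_tin","pen_pot","tape_measure","note_block","stapler","calculator"):
        for r in ctrl.regions_of(l,n)[:4]:
            m=r["region"]; ys,xs=np.where(m)
            if len(xs): print(l,round(r["p"],2),np.round(r["pixel"]),"bb",xs.min(),xs.max(),ys.min(),ys.max(),m.sum(),"z0",atz(c,r["pixel"],.03)[:2],np.round(c["color"][m].mean(0)))
a=[cv2.imread(f"pics/{n}0.png") for n in("top","side")]
cv2.imwrite("pics/both.png",cv2.resize(np.vstack(a),None,fx=.78,fy=.78))
E
python3 a.py
```

```text
[ 0.2384 -0.5227  0.2186] [[-0.0005  0.4149 -0.9099]
 [ 0.0017 -0.9099 -0.4149]
 [-1.     -0.0018 -0.0002]] [-1.1607 -0.5856 -0.158 ] 0.09386430679123464 0.0 0.014
top [0.4849 0.001  1.3586] [ 0.0416 -0.001  -0.9991] (np.float64(487.12716562199023), 254.56008370551737, 182.56401477625522)
flask 0.87 [176. 192.] bb 160 192 175 203 738 z0 [0.5099 0.2136] [119. 119. 121.]
stopper 0.69 [328. 205.] bb 320 334 198 211 177 z0 [ 0.4836 -0.2021] [185. 182. 179.]
stopper 0.65 [360. 212.] bb 352 366 206 220 187 z0 [ 0.4683 -0.2904] [ 76. 129.  52.]
cup 0.72 [262. 166.] bb 250 272 155 179 449 z0 [ 0.5849 -0.0181] [159. 156. 158.]
mug 0.69 [100. 167.] bb 84 123 148 191 1146 z0 [0.5729 0.4237] [130. 136. 136.]
tea_tin 0.58 [414. 224.] bb 392 431 211 239 927 z0 [ 0.4373 -0.4376] [ 75. 132. 158.]
pen_pot 0.92 [404. 125.] bb 382 429 110 145 1392 z0 [ 0.7088 -0.4074] [59. 56. 56.]
tape_measure 0.76 [215. 238.] bb 204 223 224 252 365 z0 [0.3864 0.1036] [50. 53. 69.]
note_block 0.95 [199. 127.] bb 181 217 109 145 765 z0 [0.6896 0.1552] [213. 211. 209.]
note_block 0.39 [412. 223.] bb 392 431 211 239 897 
[... 1079 characters left out ...]
3. 142.]
pen_pot 0.56 [271.  98.] bb 255 287 72 119 1148 z0 [ 0.7082 -0.4131] [57. 58. 62.]
tape_measure 0.66 [287. 248.] bb 270 299 238 260 569 z0 [0.3862 0.1028] [51. 42. 49.]
tape_measure 0.28 [156. 308.] bb 136 177 282 329 1507 z0 [0.5864 0.4053] [117. 122. 123.]
note_block 0.95 [178. 219.] bb 162 195 206 237 708 z0 [0.6945 0.1626] [199. 205. 206.]
note_block 0.42 [300. 158.] bb 295 308 152 169 181 z0 [ 0.4982 -0.2077] [140. 142. 140.]
stapler 0.96 [233. 146.] bb 220 241 128 165 522 z0 [ 0.7051 -0.1513] [90. 81. 80.]
stapler 0.6 [156. 305.] bb 136 177 282 329 1494 z0 [0.5921 0.3986] [117. 122. 124.]
calculator 0.59 [324. 203.] bb 299 355 185 219 1263 z0 [ 0.3611 -0.0839] [114. 117. 109.]
```

View pics/both.png

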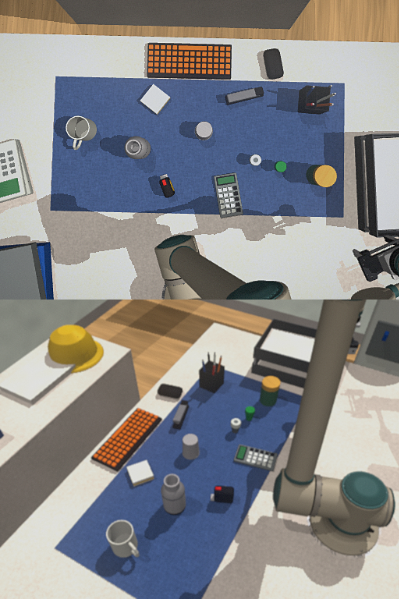

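White stopper candidate at top px (328,205) (side (301,158)). The green look-alike is at (360,212) / (320,145). The white head fits the description. I'll fit silhouettes to get positions and confirm in a crop.

```bash
cat >> h.py <<'E'
PROF=dict(flask=[(0,.038),(.1,.038),(.12,.0245),(.152,.0245)],stopper=[(0,.0125),(.034,.017),(.034,.0195),(.054,.0195)],cup=[(0,.0325),(.078,.028)])
S=4
def sil(c,prof,b):
    img=np.zeros((384*S,512*S),np.uint8); t=np.linspace(0,2*np.pi,48,endpoint=False)
    rings=[np.array([proj(c,np.array(b)+[r*np.cos(a),r*np.sin(a),z]) for a in t]) for z,r in prof]
    for A,B in zip(rings,rings[1:]):
        cv2.fillPoly(img,[np.round((cv2.convexHull(np.vstack([A,B]).astype(np.float32))+.5)*S-.5).astype(np.int32)],255)
    return cv2.resize(img,(512,384),interpolation=cv2.INTER_AREA)/255.
def fit(cs,ms,name,b0,z=.002):
    from scipy.optimize import minimize
    # wanting blur for smooth cost
    g=lambda m:cv2.GaussianBlur(m.astype(np.float64),(0,0),1.5)
    G=[g(m) for m in ms]
    f=lambda p:sum(((g(sil(c,PROF[name],[p[0],p[1],z]))-m)**2).sum()/m.sum() for c,m in zip(cs,G))
    r=minimize(f,b0[:2],method="Nelder-Mead",options=dict(initial_simplex=np.array(b0[:2])+np.array([[0,0],[.015,0],[0,.015]]),xatol=1e-4,fatol=1e-6))
    return r.x,r.fun
E
cat > b.py <<'E'
from h import *
np.set_printoptions(precision=4,suppress=True)
C={n:ctrl.capture(n) for n in("top","side")}
for l,b in(("flask",(.52,.2)),("stopper",(.49,-.2)),("cup",(.59,-.02))):
    M={}
    for n in C:
        rs=[r for r in ctrl.regions_of(l,n)]
        # best near the guess
        q=proj(C[n],[*b,.05]); rs=[r for r in rs if np.hypot(*(np.array(r["pixel"])-q))<22]
        M[n]=rs[0]["region"]
    for ns in(("top",),("side",),("top","side")): print(l,ns,*fit([C[n] for n in ns],[M[n] for n in ns],l,b))
cr=[]
for n,(x,y) in(("top",(340,205)),("side",(305,155))):
    cr.append(cv2.resize(C[n]["color"][y-30:y+30,x-40:x+40],None,fx=5,fy=5,interpolation=cv2.INTER_CUBIC))
for n,(x,y) in(("top",(176,192)),("side",(225,250))):
    cr.append(cv2.resize(C[n]["color"][y-30:y+30,x-40:x+40],None,fx=5,fy=5,interpolation=cv2.INTER_CUBIC))
cv2.imwrite("pics/crop.png",np.vstack([np.hstack(cr[:2]),np.hstack(cr[2:])]))
E
python3 b.py
```

```text
flask ('top',) [0.5152 0.2093] 0.010215156979233449
flask ('side',) [0.5196 0.2077] 0.010486146164744956
flask ('top', 'side') [0.5166 0.2093] 0.03382787737895334
stopper ('top',) [ 0.4843 -0.1962] 0.00691306815404916
stopper ('side',) [ 1.3074 -1.1933] 0.76572798334978
stopper ('top', 'side') [ 0.4848 -0.1961] 1.6874089488701423Traceback (most recent call last):
  File "b.py", line 10, in <module>
    M[n]=rs[0]["region"]
         ~~^^^
IndexError: list index out of range
```

```bash
cat > fix.py <<'E'
s=open("b.py").read()
s=s.replace('<22]\n        M[n]=rs[0]["region"]','<13]\n        if rs: M[n]=rs[0]["region"]')
s=s.replace('in(("top",),("side",),("top","side")): print','in(("top",),("side",),("top","side")):\n      if all(n in M for n in ns): print')
s=s.replace('for r in ctrl.regions_of(l,n)]','for k in ([l,"stopper","cup"] if l!="flask" else [l]) for r in ctrl.regions_of(k,n)]')
open("b.py","w").write(s)
E
python3 fix.py; python3 b.py
```

```text
flask ('top',) [0.5159 0.2086] 0.0014951816646542491
flask ('side',) [0.5188 0.2077] 0.004633690044903454
flask ('top', 'side') [0.5169 0.2083] 0.012704976215592339
stopper ('top',) [ 0.4847 -0.196 ] 0.003080669014772206
stopper ('side',) [ 0.4863 -0.1954] 0.00466082302900565
stopper ('top', 'side') [ 0.4856 -0.1957] 0.013694089750617769
cup ('top',) [ 0.5845 -0.0156] 0.02430720043541771
cup ('side',) [ 0.5861 -0.0158] 0.0036710349604153927
cup ('top', 'side') [ 0.5851 -0.0157] 0.031641885346727044
```

View pics/crop.png

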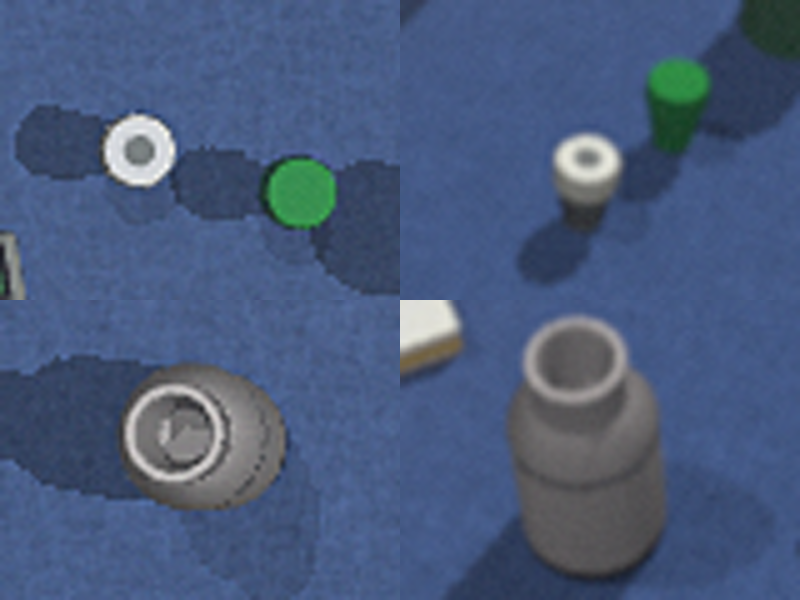

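The crop shows a white head on a grey plug at top (328,205), so that is the real stopper. The green one at (360,212) is the look-alike. The fits agree within about 3 mm: flask (0.517,0.208), stopper (0.4855,-0.196), cup (0.585,-0.016). I'll grip with the jaws across the stopper–green line.

```bash
cat > d.py <<'E'
import sys
from h import *
from scipy.spatial.transform import Rotation as Ro
# usage: x y z yaw_deg(of jaw axis)
np.set_printoptions(precision=5,suppress=True)
x,y,z,yaw=map(float,sys.argv[1:5]); s=ctrl.read_state(); R=np.array(s["ee_rot"]); p=np.array(s["tcp_pos"])
a=np.radians(yaw); X=np.array([0,0,-1.]); Y=np.array([np.cos(a),np.sin(a),0]); T=np.c_[X,Y,np.cross(X,Y)]
rv=Ro.from_matrix(R.T@T).as_rotvec()
print("t",s["t"],"p",p,"F",np.array(s["wrist_force"]),"gap",s["finger_gap"],"q",np.array(s["joints"]))
print("delta",rv/.5,(R.T@(np.array([x,y,z])-p))/.5)
E
python3 d.py .4855 -.196 .15 -11
```

```text
t 2.25 p [ 0.23856 -0.52321  0.21951] F [0.87909 0.30999 0.0487 ] gap 0.09370060017279076 q [-1.26399  0.27586  1.5049  -0.       1.36071 -0.12099]
delta [-1.90203  0.00015 -0.0002 ] [ 0.13897 -0.39056 -0.72088]
```

Call:
step_arm:
  deltas:
    - [-0.3,0,0,0,-0.05,-0.1,0]
    - [-0.6,0,0,0,-0.1,-0.18,0]
    - [-0.9,0,0,0,-0.15,-0.27,0]
    - [-1,0,0,0,-0.2,-0.36,0]
    - [-1,0,0,0,-0.24,-0.45,0]
    - [-1,0,0,0,-0.29,-0.54,0]
    - [-1,0,0,0,-0.34,-0.63,0]
    - [-1,0,0,0,-0.39,-0.72,0]
    - [-1,0,0,0,-0.39,-0.72,0]
    - [-1,0,0,0,-0.39,-0.72,0]

```text
t: 3.25
tcp_pos: [0.4859, -0.1952, 0.2194]
ee_rot: [[-0.0, 0.802, -0.597], [-0.0, -0.597, -0.802], [-1.0, 0.0, 0.0]]
wrist_force: [-0.9, -0.4, -0.3]
finger_gap: 0.0937
```

```bash
python3 d.py .4855 -.196 .10 -11
```

```text
t 3.25 p [ 0.4859  -0.19516  0.21944] F [-0.88358 -0.43775 -0.28727] gap 0.09373028508658686 q [-0.51458  0.19848  1.6113  -0.0004   1.33175  0.12486]
delta [-0.89471  0.00078 -0.00005] [0.23887 0.00034 0.00173]
```

Call:
step_arm:
  deltas:
    - [-0.3,0,0,0.06,0,0.002,0]
    - [-0.6,0,0,0.12,0,0.002,0]
    - [-0.895,0,0,0.18,0,0.002,0]
    - [-0.895,0,0,0.24,0,0.002,0]
    - [-0.895,0,0,0.24,0,0.002,0]

```text
t: 3.75
tcp_pos: [0.4814, -0.1962, 0.096]
ee_rot: [[-0.008, 0.981, -0.193], [0.003, -0.193, -0.981], [-1.0, -0.009, -0.002]]
wrist_force: [-0.5, -0.1, 0.1]
finger_gap: 0.0942
```

```bash
python3 d.py .4855 -.196 .047 -11; cat > v.py <<'E'
import sys
from h import *
n,x,y,k,name=sys.argv[1],*map(int,sys.argv[2:5]),sys.argv[5]
c=ctrl.capture(n); cv2.imwrite("pics/"+name,cv2.resize(c["color"][y-k*3//4:y+k*3//4,x-k:x+k],(800,600),interpolation=cv2.INTER_CUBIC))
E
python3 v.py side 300 158 50 c1.png
```

```text
t 3.75 p [ 0.4814  -0.1962   0.09604] F [-0.46013 -0.10644  0.12221] gap 0.09423015348863484 q [-0.51998  0.30055  1.80301 -0.00147  1.04659 -0.32508]
delta [-0.00434 -0.00308  0.01702] [ 0.09801  0.0088  -0.00183]
```

View pics/c1.png

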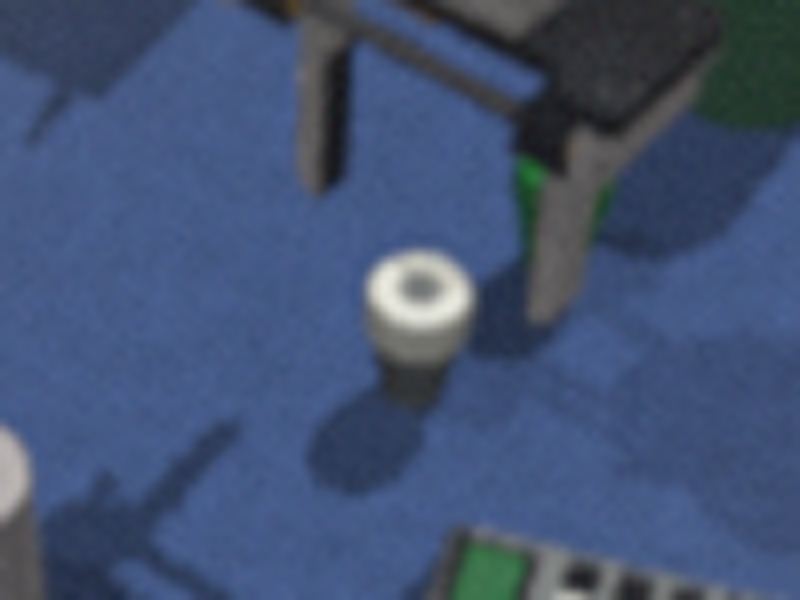

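The picture shows the fingers straddling the stopper at crop (420,290), with the green one clear behind the right finger. Next I descend and close gently.

Call:
step_arm:
  deltas:
    - [0,0,0.017,0.03,0.009,-0.002,0]
    - [0,0,0.017,0.06,0.009,-0.002,0]
    - [0,0,0.017,0.09,0.009,-0.002,0]
    - [0,0,0.017,0.1,0.009,-0.002,0]
    - [0,0,0.017,0.1,0.009,-0.002,0]
    - [0,0,0.017,0.1,0.009,-0.002,100]
    - [0,0,0.017,0.1,0.009,-0.002,170]
    - [0,0,0.017,0.1,0.009,-0.002,220]
    - [0,0,0.017,0.1,0.009,-0.002,220]
    - [0,0,0.017,0.1,0.009,-0.002,220]
  force: 10

```text
t: 4.8
tcp_pos: [0.4877, -0.1967, 0.0483]
ee_rot: [[0.004, 0.981, -0.193], [-0.001, -0.193, -0.981], [-1.0, 0.004, -0.0]]
wrist_force: [0.1, 0.1, -0.4]
finger_gap: 0.0575
```

```bash
python3 d.py .4855 -.196 .25 -11
```

```text
t 4.8 p [ 0.48767 -0.19668  0.04834] F [ 0.10641  0.11483 -0.43824] gap 0.057481967800814375 q [-0.51689  0.35709  1.86095  0.00203  0.91948 -0.32415]
delta [-0.00395 -0.00047 -0.00874] [-0.40333 -0.00276 -0.0006 ]
```

Call:
step_arm:
  deltas:
    - [0,0,-0.009,0.004,-0.003,0,220]
    - [0,0,-0.009,0.004,-0.003,0,220]
    - [0,0,-0.009,0.004,-0.003,0,220]
    - [0,0,-0.009,0.004,-0.003,0,220]
    - [0,0,-0.009,0.004,-0.003,0,220]
    - [0,0,-0.009,0.004,-0.003,0,220]
    - [0,0,-0.009,0.004,-0.003,0,220]

```text
t: 5.5
tcp_pos: [0.4862, -0.1964, 0.0463]
ee_rot: [[-0.0, 0.981, -0.193], [0.0, -0.193, -0.981], [-1.0, -0.0, -0.0]]
wrist_force: [-0.2, 0.2, -0.6]
finger_gap: 0.0384
```

```bash
python3 d.py .4855 -.196 .25 -11
```

```text
t 5.5 p [ 0.48621 -0.1964   0.04631] F [-0.23989  0.23363 -0.59956] gap 0.038400635876589 q [-0.51677  0.3599   1.86285  0.00022  0.9191  -0.32296]
delta [-0.00392 -0.0005   0.00039] [-0.40738 -0.00162 -0.00062]
```

Call:
step_arm:
  deltas:
    - [0,0,0,-0.04,0,0,220]
    - [0,0,0,-0.1,0,0,220]
    - [0,0,0,-0.18,0,0,220]
    - [0,0,0,-0.26,0,0,220]
    - [0,0,0,-0.34,0,0,220]
    - [0,0,0,-0.407,0,0,220]
    - [0,0,0,-0.407,0,0,220]
  force: 12

```text
t: 6.2
tcp_pos: [0.4888, -0.1978, 0.255]
ee_rot: [[0.009, 0.981, -0.193], [-0.005, -0.193, -0.981], [-1.0, 0.01, 0.003]]
wrist_force: [-0.9, -0.4, -1.2]
finger_gap: 0.0389
```

```bash
python3 d.py .517 .208 .25 10
```

```text
t 6.2 p [ 0.48876 -0.19782  0.25503] F [-0.85822 -0.42703 -1.19087] gap 0.03894041221898297 q [-0.51677  0.17906  1.54771  0.00025  1.40441 -0.32294]
delta [-0.73679  0.00973 -0.01855] [ 0.00659 -0.10103 -0.80734]
```

Call:
step_arm:
  deltas:
    - [-0.1,0.01,-0.018,0.006,-0.01,-0.06,220]
    - [-0.2,0.01,-0.018,0.006,-0.02,-0.15,220]
    - [-0.3,0.01,-0.018,0.006,-0.03,-0.25,220]
    - [-0.4,0.01,-0.018,0.006,-0.045,-0.35,220]
    - [-0.5,0.01,-0.018,0.006,-0.06,-0.45,220]
    - [-0.6,0.01,-0.018,0.006,-0.07,-0.55,220]
    - [-0.7,0.01,-0.018,0.006,-0.085,-0.65,220]
    - [-0.737,0.01,-0.018,0.006,-0.095,-0.74,220]
    - [-0.737,0.01,-0.018,0.006,-0.101,-0.79,220]
    - [-0.737,0.01,-0.018,0.006,-0.101,-0.807,220]

```text
t: 7.2
tcp_pos: [0.5161, 0.2103, 0.2487]
ee_rot: [[-0.002, 0.984, 0.177], [0.0, 0.177, -0.984], [-1.0, -0.002, -0.001]]
wrist_force: [0.2, -1.6, 0.3]
finger_gap: 0.0387
```

Call:
step_arm:
  deltas:
    - [0,0,0,0,0,0,220]
    - [0,0,0,0,0,0,220]

```text
t: 7.4
tcp_pos: [0.5156, 0.2092, 0.2479]
ee_rot: [[-0.004, 0.984, 0.177], [-0.001, 0.177, -0.984], [-1.0, -0.004, 0.0]]
wrist_force: [0.0, -0.9, -0.1]
finger_gap: 0.0386
```

```bash
python3 d.py .517 .208 .21 10;  cat > e.py <<'E'
from h import *
np.set_printoptions(precision=4,suppress=True)
C={n:ctrl.capture(n) for n in("top","side")}
im=[]
for n in C:
    x,y=map(int,proj(C[n],[.517,.208,.15])); im.append(cv2.resize(C[n]["color"][y-45:y+45,x-30:x+30],(400,600),interpolation=cv2.INTER_CUBIC))
    f=[r for r in ctrl.regions_of("flask",n) if abs(np.array(r["pixel"])-[x,y]).max()<30]
    for r in f[:1]: print(n,"flask vis",r["p"],r["region"].sum())
cv2.imwrite("pics/c2.png",np.hstack(im))
E
python3 e.py
```

```text
t 7.4 p [0.51562 0.2092  0.24786] F [ 0.02383 -0.90623 -0.14977] gap 0.038567877662548766 q [ 0.26043  0.23563  1.49072 -0.00008  1.4194   0.08268]
delta [0.00646 0.00085 0.00827] [0.07571 0.00261 0.00281]
top flask vis 0.75 567
side flask vis 0.93 1347
```

View pics/c2.png

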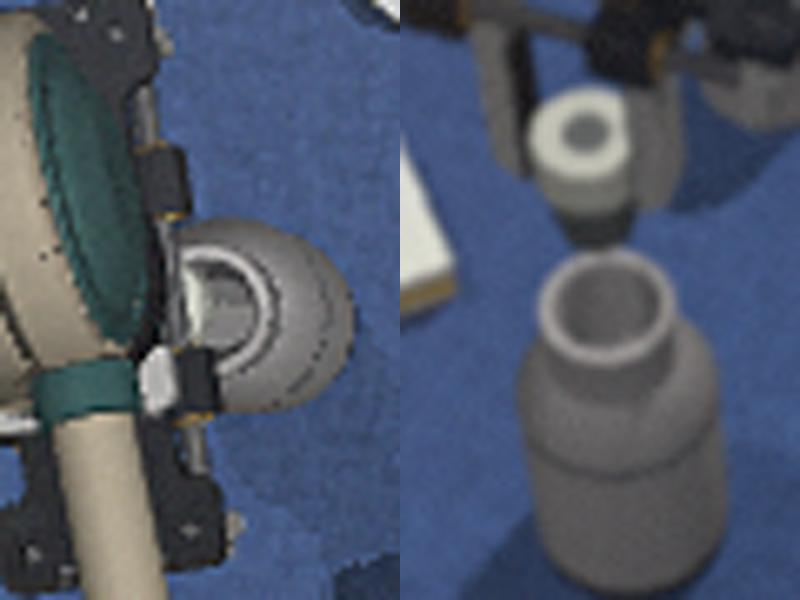

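Side view: the stopper hangs upright just above the mouth (head at crop (588,130), rim centre (607,307)). I'll compare these with the projected positions.

```bash
python3 - <<'E'
from h import *
c=ctrl.capture("side"); x,y=map(int,proj(c,[.517,.208,.15]))
for p in([.5156,.2092,.2576],[.517,.208,.154]): print((proj(c,p)-[x-30,y-45]+.5)*20/3+[400,0])
print(c["view"][:2,:3] if hasattr(c["view"],"shape") else c["view"])
E
python3 d.py .517 .208 .184 10
```

```text
[588.23838542 131.49030373]
[609.16929825 302.82142571]
[[-0.87216173 -0.48901474 -0.01408886]
 [-0.3687309   0.67601568 -0.63799712]]
t 7.65 p [0.51621 0.20908 0.24891] F [ 0.02894  0.24598 -0.55062] gap 0.038399137925810636 q [0.25958 0.23459 1.48954 0.00049 1.41939 0.08312]
delta [ 0.0037  -0.00064  0.00391] [0.12982 0.00143 0.00246]
```

Call:
step_arm:
  deltas:
    - [0,0,0,0.04,0.0015,0.0025,220]
    - [0,0,0,0.07,0.0015,0.0025,220]
    - [0,0,0,0.09,0.0015,0.0025,220]
    - [0,0,0,0.105,0.0015,0.0025,220]
    - [0,0,0,0.115,0.0015,0.0025,220]
    - [0,0,0,0.125,0.0015,0.0025,220]
    - [0,0,0,0.13,0.0015,0.0025,220]
    - [0,0,0,0.13,0.0015,0.0025,220]

```text
t: 8.45
tcp_pos: [0.517, 0.208, 0.1838]
ee_rot: [[-0.002, 0.984, 0.176], [-0.0, 0.176, -0.984], [-1.0, -0.002, -0.0]]
wrist_force: [-0.7, 0.3, 0.7]
finger_gap: 0.0387
```

```bash
python3 d.py .517 .208 .183 10;
```

```text
t 8.45 p [0.517   0.20802 0.18377] F [-0.72814  0.25161  0.68246] gap 0.03865745315236809 q [0.25738 0.27291 1.60034 0.00046 1.27047 0.08075]
delta [ 0.00392 -0.00054  0.00432] [0.00154 0.      0.00004]
```

Call:
step_arm:
  deltas:
    - [0,0,0,0,0,0,0]
    - [0,0,0,0,0,0,0]
    - [0,0,0,0,0,0,0]
    - [0,0,0,0,0,0,0]
    - [0,0,0,0,0,0,0]
    - [0,0,0,0,0,0,0]
    - [0,0,0,-0.03,0,0,0]
    - [0,0,0,-0.1,0,0,0]
    - [0,0,0,-0.16,0,0,0]
    - [0,0,0,-0.16,0,0,0]

```text
t: 9.45
tcp_pos: [0.5196, 0.2087, 0.2683]
ee_rot: [[0.007, 0.984, 0.176], [0.002, 0.176, -0.984], [-1.0, 0.007, -0.001]]
wrist_force: [-0.6, -0.3, 0.6]
finger_gap: 0.0938
```

```bash
python3 d.py .517 .208 .24 10; python3 e.py
```

```text
t 9.45 p [0.51961 0.20869 0.26828] F [-0.62421 -0.30488  0.55187] gap 0.09381615042372322 q [0.25733 0.22585 1.45408 0.00046 1.45479 0.08075]
delta [ 0.00398 -0.00204 -0.01363] [ 0.05652 -0.00577  0.00049]
top flask vis 0.56 492
side flask vis 0.96 1113
```

View pics/c2.png

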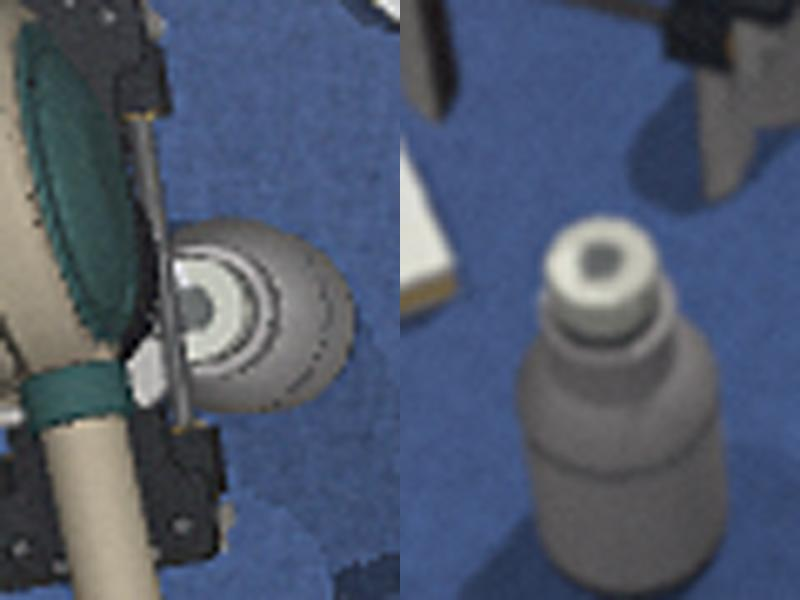

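The stopper has dropped in and sits centred and upright (head at crop (602,260)); I estimate its top at z≈0.182. Now close the fingers and come down to just above it.

Call:
step_arm:
  deltas:
    - [0,0,-0.01,0,-0.006,0,255]
    - [0,0,-0.01,0,-0.006,0,255]
    - [0,0,-0.01,0,-0.006,0,255]
    - [0,0,-0.01,0,-0.006,0,255]
    - [0,0,-0.01,0,-0.006,0,255]
    - [0,0,-0.01,0.03,-0.006,0,255]
    - [0,0,-0.01,0.06,-0.006,0,255]
    - [0,0,-0.01,0.09,-0.006,0,255]
    - [0,0,-0.01,0.11,-0.006,0,255]
    - [0,0,-0.01,0.11,-0.006,0,255]

```text
t: 10.65
tcp_pos: [0.5123, 0.207, 0.2061]
ee_rot: [[-0.012, 0.984, 0.176], [-0.002, 0.176, -0.984], [-1.0, -0.012, 0.0]]
wrist_force: [0.2, -0.5, -0.8]
finger_gap: 0.0177
```

Call:
step_arm:
  deltas:
    - [0,0,0,0,0,0,255]
    - [0,0,0,0,0,0,255]
    - [0,0,0,0,0,0,255]
    - [0,0,0,0,0,0,255]
    - [0,0,0,0,0,0,255]
    - [0,0,0,0,0,0,255]

```text
t: 11.25
tcp_pos: [0.5124, 0.207, 0.2063]
ee_rot: [[-0.012, 0.984, 0.176], [-0.002, 0.176, -0.984], [-1.0, -0.012, 0.0]]
wrist_force: [-0.2, -0.3, -0.6]
finger_gap: 0.0004
```

```bash
python3 d.py .517 .208 .2 10
```

```text
t 11.25 p [0.51238 0.20697 0.20629] F [-0.16794 -0.25389 -0.62369] gap 0.00040178164792985276 q [0.25743 0.25679 1.5654  0.00082 1.33156 0.08079]
delta [0.00381 0.00041 0.02437] [ 0.01247  0.0096  -0.00041]
```

Call:
step_arm:
  deltas:
    - [0,0,0.024,0.003,0.0096,0,255]
    - [0,0,0.024,0.006,0.0096,0,255]
    - [0,0,0.024,0.009,0.0096,0,255]
    - [0,0,0.024,0.012,0.0096,0,255]
    - [0,0,0.024,0.012,0.0096,0,255]

```text
t: 11.75
tcp_pos: [0.5168, 0.2078, 0.1999]
ee_rot: [[-0.001, 0.984, 0.176], [-0.0, 0.176, -0.984], [-1.0, -0.001, 0.0]]
wrist_force: [-0.2, -0.0, -0.7]
finger_gap: 0.0004
```

Call:
step_arm:
  deltas:
    - [0,0,0,0.001,0,0,255]
    - [0,0,0,0.002,0,0,255]
    - [0,0,0,0.003,0,0,255]
    - [0,0,0,0.004,0,0,255]

```text
t: 12.15
tcp_pos: [0.5168, 0.2078, 0.1979]
ee_rot: [[-0.001, 0.984, 0.176], [-0.0, 0.176, -0.984], [-1.0, -0.001, 0.0]]
wrist_force: [-0.6, -0.4, -0.6]
finger_gap: 0.0002
```

Call:
step_arm:
  deltas:
    - [0,0,0,0.001,0,0,255]
    - [0,0,0,0.002,0,0,255]
    - [0,0,0,0.003,0,0,255]
    - [0,0,0,0.003,0,0,255]

```text
t: 12.55
tcp_pos: [0.5168, 0.2077, 0.1963]
ee_rot: [[-0.001, 0.984, 0.176], [-0.0, 0.176, -0.984], [-1.0, -0.001, 0.0]]
wrist_force: [-0.1, 0.0, 0.0]
finger_gap: 0.0007
```

Call:
step_arm:
  deltas:
    - [0,0,0,0.001,0,0,255]
    - [0,0,0,0.002,0,0,255]
    - [0,0,0,0.002,0,0,255]

```text
t: 12.85
tcp_pos: [0.5171, 0.2078, 0.1959]
ee_rot: [[0.0, 0.984, 0.176], [-0.0, 0.176, -0.984], [-1.0, 0.0, 0.0]]
wrist_force: [-1.0, 0.0, 2.5]
finger_gap: 0.0003
```

Call:
step_arm:
  deltas:
    - [0,0,0,0.001,0,0,255]
    - [0,0,0,0.0015,0,0,255]
    - [0,0,0,0.0015,0,0,255]

```text
t: 13.15
tcp_pos: [0.5172, 0.2079, 0.1954]
ee_rot: [[0.001, 0.984, 0.176], [0.0, 0.176, -0.984], [-1.0, 0.001, 0.0]]
wrist_force: [-0.2, 1.3, 4.7]
finger_gap: 0.0002
```

Call:
step_arm:
  deltas:
    - [0,0,0,0.001,0,0,255]
    - [0,0,0,0.0015,0,0,255]
    - [0,0,0,0.0015,0,0,255]

```text
t: 13.45
tcp_pos: [0.5172, 0.2079, 0.1946]
ee_rot: [[0.001, 0.984, 0.176], [0.0, 0.176, -0.984], [-1.0, 0.001, 0.0]]
wrist_force: [-1.0, -0.3, 3.9]
finger_gap: 0.0003
```

In the drag phase (about 4–5 N). Continuing.

Call:
step_arm:
  deltas:
    - [0,0,0,0.001,0,0,255]
    - [0,0,0,0.0016,0,0,255]
    - [0,0,0,0.0016,0,0,255]

```text
t: 13.75
tcp_pos: [0.5171, 0.2079, 0.1937]
ee_rot: [[0.0, 0.984, 0.176], [-0.0, 0.176, -0.984], [-1.0, 0.0, 0.0]]
wrist_force: [-0.1, 0.4, 3.0]
finger_gap: 0.0004
```

Call:
step_arm:
  deltas:
    - [0,0,0,0.001,0,0,255]
    - [0,0,0,0.0014,0,0,255]
    - [0,0,0,0.0014,0,0,255]

```text
t: 14.05
tcp_pos: [0.5171, 0.2078, 0.1929]
ee_rot: [[0.0, 0.984, 0.176], [-0.0, 0.176, -0.984], [-1.0, 0.0, 0.0]]
wrist_force: [0.1, -0.6, 3.3]
finger_gap: 0.0001
```

Call:
step_arm:
  deltas:
    - [0,0,0,0.001,0,0,255]
    - [0,0,0,0.0016,0,0,255]
    - [0,0,0,0.0016,0,0,255]

```text
t: 14.35
tcp_pos: [0.5171, 0.2078, 0.192]
ee_rot: [[0.0, 0.984, 0.176], [-0.0, 0.176, -0.984], [-1.0, 0.0, 0.0]]
wrist_force: [0.3, -0.3, 4.8]
finger_gap: 0.0006
```

Call:
step_arm:
  deltas:
    - [0,0,0,0.001,0,0,255]
    - [0,0,0,0.0014,0,0,255]
    - [0,0,0,0.0014,0,0,255]

```text
t: 14.65
tcp_pos: [0.5172, 0.2078, 0.1914]
ee_rot: [[0.0, 0.984, 0.176], [-0.0, 0.176, -0.984], [-1.0, 0.0, 0.0]]
wrist_force: [-0.1, 0.5, 5.3]
finger_gap: -0.0
```

Call:
step_arm:
  deltas:
    - [0,0,0,0.001,0,0,255]
    - [0,0,0,0.0014,0,0,255]
    - [0,0,0,0.0014,0,0,255]

```text
t: 14.95
tcp_pos: [0.5175, 0.2079, 0.1913]
ee_rot: [[0.001, 0.984, 0.176], [0.0, 0.176, -0.984], [-1.0, 0.001, 0.0]]
wrist_force: [-0.6, 0.0, 7.0]
finger_gap: 0.0002
```

Call:
step_arm:
  deltas:
    - [0,0,0,0.001,0,0,255]
    - [0,0,0,0.0012,0,0,255]
    - [0,0,0,0.0012,0,0,255]

```text
t: 15.25
tcp_pos: [0.5177, 0.208, 0.1913]
ee_rot: [[0.002, 0.984, 0.176], [0.0, 0.176, -0.984], [-1.0, 0.002, -0.0]]
wrist_force: [-1.4, 0.1, 6.9]
finger_gap: 0.0006
```

Call:
step_arm:
  deltas:
    - [0,0,0,0.001,0,0,255]
    - [0,0,0,0.0015,0,0,255]
    - [0,0,0,0.002,0,0,255]
    - [0,0,0,0.002,0,0,255]

```text
t: 15.65
tcp_pos: [0.5179, 0.2081, 0.1912]
ee_rot: [[0.003, 0.984, 0.176], [0.001, 0.176, -0.984], [-1.0, 0.003, -0.0]]
wrist_force: [-1.3, -0.6, 7.3]
finger_gap: 0.0006
```

Call:
step_arm:
  deltas:
    - [0,0,0,0.0015,0,0,255]
    - [0,0,0,0.002,0,0,255]
    - [0,0,0,0.0025,0,0,255]
    - [0,0,0,0.003,0,0,255]
    - [0,0,0,0.003,0,0,255]

```text
t: 16.15
tcp_pos: [0.5184, 0.2082, 0.1911]
ee_rot: [[0.005, 0.984, 0.176], [0.001, 0.176, -0.984], [-1.0, 0.005, -0.0]]
wrist_force: [-0.3, 0.5, 10.1]
finger_gap: 0.0003
```

Call:
step_arm:
  deltas:
    - [0,0,0,0.0025,-0.001,0,255]
    - [0,0,0,0.0035,-0.001,0,255]
    - [0,0,0,0.004,-0.001,0,255]
    - [0,0,0,0.0042,-0.001,0,255]
    - [0,0,0,0.0042,-0.001,0,255]

```text
t: 16.65
tcp_pos: [0.5186, 0.2083, 0.1909]
ee_rot: [[0.008, 0.984, 0.176], [0.002, 0.176, -0.984], [-1.0, 0.008, -0.0]]
wrist_force: [-2.1, -0.6, 11.2]
finger_gap: 0.0008
```

Call:
step_arm:
  deltas:
    - [0,0,-0.005,0.004,-0.0005,0,255]
    - [0,0,-0.01,0.005,-0.0005,0,255]
    - [0,0,-0.01,0.0055,-0.0005,0,255]
    - [0,0,-0.01,0.0055,-0.0005,0,255]
    - [0,0,-0.01,0.0055,-0.0005,0,255]
    - [0,0,-0.01,0.0055,-0.0005,0,255]

```text
t: 17.25
tcp_pos: [0.5193, 0.2084, 0.1907]
ee_rot: [[0.007, 0.984, 0.176], [0.002, 0.176, -0.984], [-1.0, 0.007, -0.001]]
wrist_force: [-1.8, -1.1, 15.2]
finger_gap: 0.0009
```

Call:
step_arm:
  deltas:
    - [0,0,0,0.0055,0,0,255]
    - [0,0,0,0.0055,0,0,255]
    - [0,0,0,0.0055,0,0,255]
    - [0,0,0,0.0055,0,0,255]

```text
t: 17.65
tcp_pos: [0.52, 0.2086, 0.1907]
ee_rot: [[0.01, 0.984, 0.176], [0.003, 0.176, -0.984], [-1.0, 0.01, -0.001]]
wrist_force: [-3.3, -0.9, 16.0]
finger_gap: 0.0007
```

Call:
step_arm:
  deltas:
    - [0,0,0,0.0055,0,0,255]
    - [0,0,0,0.0055,0,0,255]
    - [0,0,0,0.0055,0,0,255]
    - [0,0,0,0.0055,0,0,255]

```text
t: 18.05
tcp_pos: [0.5204, 0.2087, 0.1907]
ee_rot: [[0.013, 0.984, 0.176], [0.003, 0.176, -0.984], [-1.0, 0.013, -0.001]]
wrist_force: [-3.4, -1.7, 16.0]
finger_gap: 0.0007
```

Home: 16 N held steady for 0.8 s with no further travel, and the origin is about 31 mm below the rim. Retreating, then the cup.

Call:
step_arm:
  deltas:
    - [0,0,0,-0.01,0,0,255]
    - [0,0,0,-0.04,0,0,255]
    - [0,0,0,-0.1,0,0,200]
    - [0,0,0,-0.16,0,0,0]
    - [0,0,0,-0.16,0,0,0]

```text
t: 18.55
tcp_pos: [0.5213, 0.209, 0.2739]
ee_rot: [[0.019, 0.984, 0.176], [0.005, 0.176, -0.984], [-1.0, 0.02, -0.001]]
wrist_force: [0.8, -0.3, 0.3]
finger_gap: 0.0214
```

```bash
python3 d.py .585 -.0157 .24 10; python3 e.py
```

```text
t 18.55 p [0.52128 0.20904 0.27392] F [ 0.81332 -0.27783  0.26579] gap 0.021375654391942736 q [ 0.2576   0.21873  1.45008 -0.00014  1.45276  0.08073]
delta [ 0.00469 -0.00299 -0.03991] [0.06806 0.045   0.465  ]
top flask vis 0.76 491
side flask vis 0.88 1113
```

View pics/c2.png

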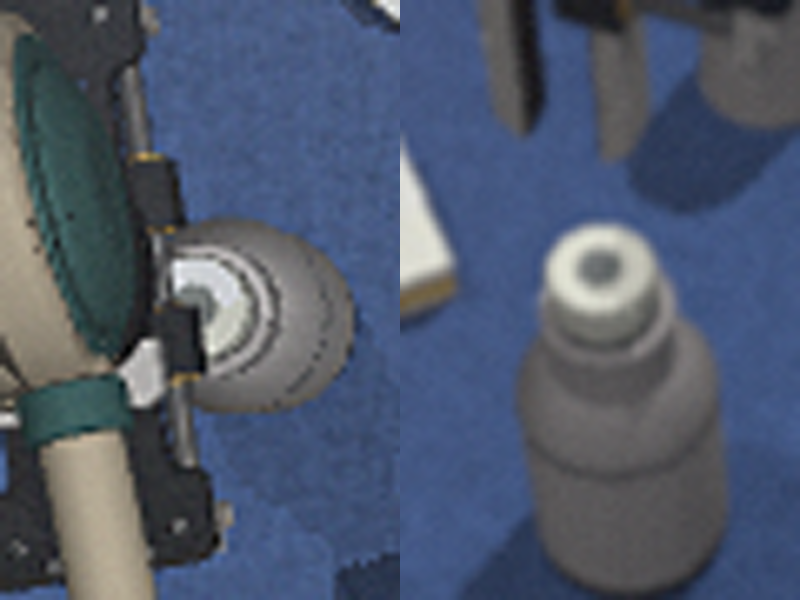

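The stopper is lower, upright and centred (crop (602,268)), and the flask has not moved. On to the cup.

Call:
step_arm:
  deltas:
    - [0,0,-0.04,0,0.005,0.08,0]
    - [0,0,-0.04,0,0.015,0.16,0]
    - [0,0,-0.04,0,0.025,0.25,0]
    - [0,0,-0.04,0,0.035,0.34,0]
    - [0,0,-0.04,0,0.045,0.42,0]
    - [0,0,-0.04,0.03,0.045,0.465,0]
    - [0,0,-0.04,0.07,0.045,0.465,0]
    - [0,0,-0.04,0.07,0.045,0.465,0]
    - [0,0,-0.04,0.07,0.045,0.465,0]

```text
t: 19.65
tcp_pos: [0.5809, -0.0164, 0.2325]
ee_rot: [[-0.013, 0.984, 0.176], [-0.001, 0.176, -0.984], [-1.0, -0.013, -0.002]]
wrist_force: [-1.3, -0.6, 0.7]
finger_gap: 0.0943
```

```bash
python3 d.py .585 -.0157 .12 10
```

```text
t 19.65 p [ 0.58095 -0.01637  0.23246] F [-1.25675 -0.57448  0.68363] gap 0.09430905270378358 q [-0.14623  0.28616  1.45799 -0.00255  1.41069 -0.32264]
delta [ 0.00459 -0.00361  0.02673] [0.2248  0.01122 0.00051]
```

Call:
step_arm:
  deltas:
    - [0,0,0.027,0.06,0.011,0,0]
    - [0,0,0.027,0.12,0.011,0,0]
    - [0,0,0.027,0.18,0.011,0,0]
    - [0,0,0.027,0.224,0.011,0,0]
    - [0,0,0.027,0.224,0.011,0,0]
    - [0,0,0.027,0.224,0.011,0,0]

```text
t: 20.25
tcp_pos: [0.5855, -0.0149, 0.1213]
ee_rot: [[0.001, 0.984, 0.177], [0.002, 0.177, -0.984], [-1.0, 0.001, -0.002]]
wrist_force: [0.4, -0.0, 1.0]
finger_gap: 0.094
```

```bash
python3 d.py .585 -.0157 .047 10;python3 v.py side 244 180 50 c3.png
```

```text
t 20.25 p [ 0.58548 -0.01494  0.12129] F [ 0.37559 -0.04535  0.96262] gap 0.09404612894865695 q [-0.14545  0.3608   1.6341   0.00198  1.14611 -0.32404]
delta [ 0.00649 -0.00306 -0.00225] [ 0.14857 -0.00138  0.00156]
```

View pics/c3.png

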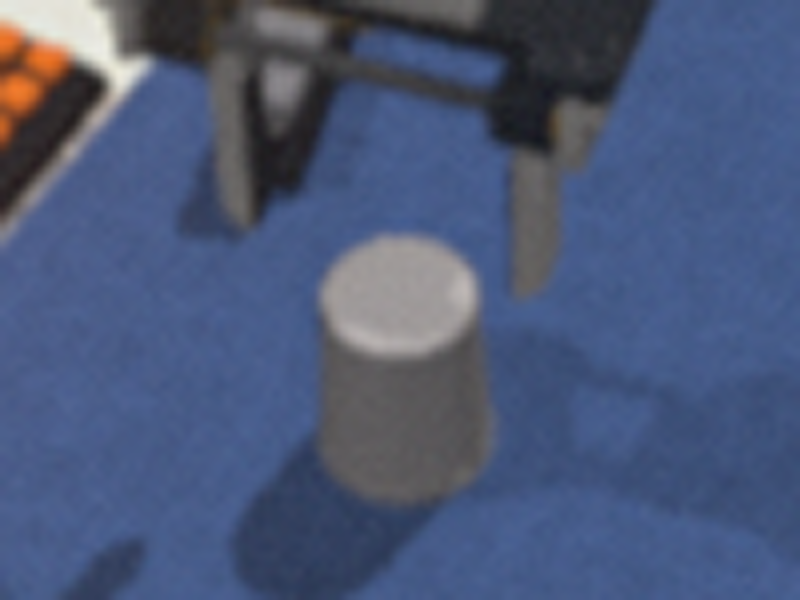

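The cup (crop (400,300)) lies between the fingers. Descend and grip.

Call:
step_arm:
  deltas:
    - [0.006,0,0,0.04,-0.001,0.0015,0]
    - [0.006,0,0,0.08,-0.001,0.0015,0]
    - [0.006,0,0,0.12,-0.001,0.0015,0]
    - [0.006,0,0,0.148,-0.001,0.0015,0]
    - [0.006,0,0,0.148,-0.001,0.0015,0]
    - [0.006,0,0,0.148,-0.001,0.0015,70]
    - [0.006,0,0,0.148,-0.001,0.0015,130]
    - [0.006,0,0,0.148,-0.001,0.0015,130]
    - [0.006,0,0,0.148,-0.001,0.0015,130]
    - [0.006,0,0,0.148,-0.001,0.0015,130]
  force: 12

```text
t: 21.3
tcp_pos: [0.586, -0.0159, 0.0487]
ee_rot: [[0.003, 0.985, 0.174], [0.001, 0.174, -0.985], [-1.0, 0.003, -0.001]]
wrist_force: [-0.8, -0.3, 3.7]
finger_gap: 0.0617
```

Call:
step_arm:
  deltas:
    - [0,0,0,0,0,0,160]
    - [0,0,0,0,0,0,160]
    - [0,0,0,0,0,0,160]

```text
t: 21.6
tcp_pos: [0.5861, -0.0159, 0.0487]
ee_rot: [[0.003, 0.985, 0.174], [0.001, 0.174, -0.985], [-1.0, 0.003, -0.001]]
wrist_force: [-0.8, -0.3, 1.2]
finger_gap: 0.0612
```

```bash
python3 d.py .585 -.0157 .27 10
```

```text
t 21.6 p [ 0.58608 -0.01594  0.04874] F [-0.83224 -0.27874  1.21176] gap 0.06122515962641118 q [-0.14691  0.43225  1.7255   0.002    0.98082 -0.32274]
delta [ 0.00037 -0.00124 -0.00679] [-0.44252 -0.00055 -0.00112]
```

Call:
step_arm:
  deltas:
    - [0,0,0,0,0,0,160]
    - [0,0,0,-0.02,0,0,160]
    - [0,0,0,-0.08,0,0,160]
    - [0,0,0,-0.15,0,0,160]
    - [0,0,0,-0.22,0,0,160]
    - [0,0,0,-0.3,0,0,160]
    - [0,0,0,-0.37,0,0,160]
    - [0,0,0,-0.43,0,0,160]
    - [0,0,0,-0.442,0,0,160]
    - [0,0,0,-0.442,0,0,160]
  force: 20

```text
t: 22.6
tcp_pos: [0.5856, -0.0163, 0.2706]
ee_rot: [[0.005, 0.985, 0.174], [0.001, 0.174, -0.985], [-1.0, 0.005, 0.0]]
wrist_force: [0.0, -0.1, -1.5]
finger_gap: 0.061
```

```bash
python3 d.py .517 .208 .27 10
```

```text
t 22.6 p [ 0.58563 -0.01626  0.27057] F [ 0.01599 -0.12713 -1.48401] gap 0.06099141659731226 q [-0.14757  0.26619  1.39321  0.00167  1.47714 -0.32242]
delta [ 0.00032  0.00005 -0.01066] [ 0.00083 -0.05722 -0.46555]
```

Call:
step_arm:
  deltas:
    - [0,0,-0.01,0,-0.005,-0.04,160]
    - [0,0,-0.01,0,-0.012,-0.1,160]
    - [0,0,-0.01,0,-0.02,-0.17,160]
    - [0,0,-0.01,0,-0.03,-0.24,160]
    - [0,0,-0.01,0,-0.038,-0.31,160]
    - [0,0,-0.01,0,-0.046,-0.38,160]
    - [0,0,-0.01,0,-0.053,-0.43,160]
    - [0,0,-0.01,0,-0.057,-0.465,160]
    - [0,0,-0.01,0,-0.057,-0.465,160]
    - [0,0,-0.01,0,-0.057,-0.465,160]

```text
t: 23.6
tcp_pos: [0.5165, 0.2072, 0.2686]
ee_rot: [[-0.003, 0.985, 0.175], [-0.002, 0.175, -0.985], [-1.0, -0.003, 0.001]]
wrist_force: [0.6, -0.5, -0.9]
finger_gap: 0.0609
```

```bash
python3 d.py .517 .208 .20 10; cat > g.py <<'E'
from h import *
np.set_printoptions(precision=4,suppress=True)
s=ctrl.read_state(); z=s["tcp_pos"][2]-.0467
C={n:ctrl.capture(n) for n in("top","side")}
im=[]
for n in C:
    x,y=map(int,proj(C[n],[.517,.208,.17])); im.append(cv2.resize(C[n]["color"][y-45:y+45,x-30:x+30],(400,600),interpolation=cv2.INTER_CUBIC))
    for l in("cup","flask"):
        for r in ctrl.regions_of(l,n)[:2]: print(n,l,round(r["p"],2),np.round(r["pixel"]),r["region"].sum(),"pred",proj(C[n],[*s["tcp_pos"][:2],z+.039]))
    if n=="side":
        for zz in (z,z+.078): print("cup exp",(proj(C[n],[*s["tcp_pos"][:2],zz])-[x-30,y-45]+.5)*20/3+[400,0])
        print("rim",(proj(C[n],[.517,.208,.154])-[x-30,y-45]+.5)*20/3+[400,0])
        S_=sil(C[n],PROF["cup"],[*s["tcp_pos"][:2],z]); e=((S_[y-45:y+45,x-30:x+30])*255).astype(np.uint8)
        e=cv2.resize(e,(400,600),interpolation=cv2.INTER_CUBIC)
        cs,_=cv2.findContours((e>127).astype(np.uint8),cv2.RETR_EXTERNAL,cv2.CHAIN_APPROX_NONE); cv2.drawContours(im[-1],cs,-1,(0,0,255),1)
cv2.imwrite("pics/c4.png",np.hstack(im))
E
python3 g.py
```

```text
t 23.6 p [0.51647 0.20724 0.26863] F [ 0.58823 -0.53245 -0.9313 ] gap 0.06087379190173994 q [ 0.25722  0.22613  1.45282 -0.00096  1.46558  0.08181]
delta [0.00196 0.00238 0.0057 ] [ 0.13726  0.00171 -0.00146]
top cup 0.68 [174. 187.] 286 pred [162.4754 186.6316]
top flask 0.71 [184. 192.] 338 pred [162.4754 186.6316]
side cup 0.56 [215. 207.] 936 pred [216.7599 203.5502]
side cup 0.47 [154. 308.] 1471 pred [216.7599 203.5502]
side flask 0.85 [221. 253.] 1089 pred [216.7599 203.5502]
cup exp [597.25   216.4329]
cup exp [579.0255  73.4678]
rim [609.1693 329.4881]
```

View pics/c4.png

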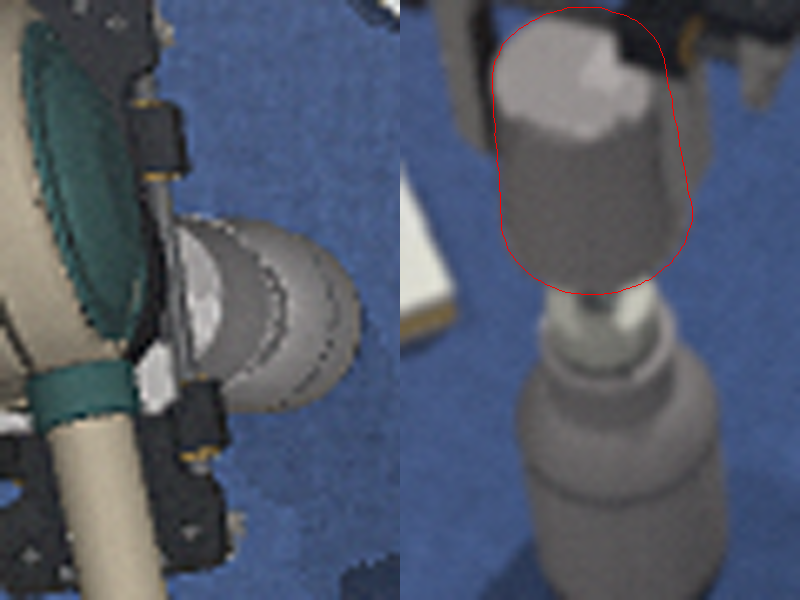

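The cup outline matches the expected pose within about a pixel: upright, centred over the flask. Lower it.

Call:
step_arm:
  deltas:
    - [0,0,0,0.03,0.0015,-0.0015,160]
    - [0,0,0,0.07,0.0015,-0.0015,160]
    - [0,0,0,0.1,0.0015,-0.0015,160]
    - [0,0,0,0.13,0.0015,-0.0015,160]
    - [0,0,0,0.15,0.0015,-0.0015,160]
    - [0,0,0,0.165,0.0015,-0.0015,160]
    - [0,0,0,0.18,0.0015,-0.0015,160]
    - [0,0,0,0.19,0.0015,-0.0015,160]
    - [0,0,0,0.19,0.0015,-0.0015,160]

```text
t: 24.8
tcp_pos: [0.5178, 0.2077, 0.1748]
ee_rot: [[-0.001, 0.985, 0.173], [-0.0, 0.173, -0.985], [-1.0, -0.001, 0.0]]
wrist_force: [-0.5, -0.1, -0.5]
finger_gap: 0.0611
```

```bash
python3 d.py .517 .208 .164 10
```

```text
t 24.8 p [0.51783 0.20766 0.17479] F [-0.53038 -0.14455 -0.54582] gap 0.06113846243348 q [ 0.25684  0.27948  1.61433 -0.00027  1.24847  0.08354]
delta [-0.00232  0.00062  0.00133] [ 0.02158 -0.0015  -0.00097]
```

Creep down until contact is felt.

Call:
step_arm:
  deltas:
    - [0,0,0,0.003,-0.0015,-0.001,160]
    - [0,0,0,0.006,-0.0015,-0.001,160]
    - [0,0,0,0.009,-0.0015,-0.001,160]
    - [0,0,0,0.012,-0.0015,-0.001,160]
    - [0,0,0,0.014,-0.0015,-0.001,160]
    - [0,0,0,0.016,-0.0015,-0.001,160]
    - [0,0,0,0.016,-0.0015,-0.001,160]

```text
t: 25.5
tcp_pos: [0.5169, 0.208, 0.1666]
ee_rot: [[-0.001, 0.985, 0.172], [-0.0, 0.172, -0.985], [-1.0, -0.001, 0.0]]
wrist_force: [0.3, -0.2, -0.6]
finger_gap: 0.0608
```

Call:
step_arm:
  deltas:
    - [0,0,0,0.001,0,0,160]
    - [0,0,0,0.002,0,0,160]
    - [0,0,0,0.003,0,0,160]
    - [0,0,0,0.003,0,0,160]

```text
t: 25.9
tcp_pos: [0.5169, 0.208, 0.1651]
ee_rot: [[-0.001, 0.985, 0.172], [-0.001, 0.172, -0.985], [-1.0, -0.001, 0.0]]
wrist_force: [0.8, 0.1, -0.7]
finger_gap: 0.0607
```

Call:
step_arm:
  deltas:
    - [0,0,0,0.001,0,0,160]
    - [0,0,0,0.002,0,0,160]
    - [0,0,0,0.003,0,0,160]
    - [0,0,0,0.003,0,0,160]

```text
t: 26.3
tcp_pos: [0.5168, 0.2079, 0.1635]
ee_rot: [[-0.001, 0.985, 0.172], [-0.001, 0.172, -0.985], [-1.0, -0.001, 0.0]]
wrist_force: [-0.8, -0.0, -1.5]
finger_gap: 0.061
```

Call:
step_arm:
  deltas:
    - [0,0,0,0.001,0,0,160]
    - [0,0,0,0.002,0,0,160]
    - [0,0,0,0.003,0,0,160]
    - [0,0,0,0.003,0,0,160]

```text
t: 26.7
tcp_pos: [0.517, 0.208, 0.1623]
ee_rot: [[-0.001, 0.985, 0.172], [-0.0, 0.172, -0.985], [-1.0, -0.001, 0.0]]
wrist_force: [0.0, -1.1, 1.7]
finger_gap: 0.0611
```

Call:
step_arm:
  deltas:
    - [0,0,0,0.001,0,0,160]
    - [0,0,0,0.002,0,0,160]
    - [0,0,0,0.002,0,0,160]

```text
t: 27.0
tcp_pos: [0.5174, 0.2081, 0.1616]
ee_rot: [[0.0, 0.985, 0.172], [-0.0, 0.172, -0.985], [-1.0, 0.0, 0.0]]
wrist_force: [0.4, 0.6, 2.5]
finger_gap: 0.061
```

Call:
step_arm:
  deltas:
    - [0,0,0,0.001,0,0,160]
    - [0,0,0,0.0015,0,0,160]
    - [0,0,0,0.0015,0,0,160]

```text
t: 27.3
tcp_pos: [0.5175, 0.2081, 0.1615]
ee_rot: [[0.001, 0.985, 0.172], [0.0, 0.172, -0.985], [-1.0, 0.001, 0.0]]
wrist_force: [-0.4, -0.8, 4.9]
finger_gap: 0.0611
```

Call:
step_arm:
  deltas:
    - [0,0,0,0,0,0,90]
    - [0,0,0,0,0,0,60]
    - [0,0,0,0,0,0,0]
    - [0,0,0,0,0,0,0]
    - [0,0,0,0,0,0,0]
    - [0,0,0,0,0,0,0]
    - [0,0,0,0,0,0,0]
    - [0,0,0,0,0,0,0]

```text
t: 28.1
tcp_pos: [0.5175, 0.2081, 0.1615]
ee_rot: [[0.001, 0.985, 0.172], [-0.0, 0.172, -0.985], [-1.0, 0.001, 0.0]]
wrist_force: [-0.3, -0.4, -0.7]
finger_gap: 0.0941
```

Call:
step_arm:
  deltas:
    - [0,0,0,-0.02,0,0,0]
    - [0,0,0,-0.06,0,0,0]
    - [0,0,0,-0.14,0,0,0]
    - [0,0,0,-0.2,0,0,0]
    - [0,0,0,-0.24,0,0.08,0]
    - [0,0,0,-0.24,0,0.16,0]
    - [0,0,0,-0.24,0,0.25,0]
    - [0,0,0,-0.24,0,0.33,0]
    - [0,0,0,-0.24,0,0.4,0]
    - [0,0,0,-0.24,0,0.4,0]

```text
t: 29.1
tcp_pos: [0.5527, 0.0071, 0.2821]
ee_rot: [[0.002, 0.986, 0.168], [-0.002, 0.168, -0.986], [-1.0, 0.002, 0.003]]
wrist_force: [-0.5, 0.2, 0.2]
finger_gap: 0.0937
```

```bash
cat > k.py <<'E'
from h import *
np.set_printoptions(precision=4,suppress=True)
C={n:ctrl.capture(n) for n in("top","side")}
im=[]
for n in C:
    q=proj(C[n],[.517,.208,.1]); x,y=map(int,q); cr=cv2.resize(C[n]["color"][y-45:y+45,x-30:x+30],(400,600),interpolation=cv2.INTER_CUBIC)
    for l,zz in(("flask",.002),("cup",.114)):
        e=cv2.resize((sil(C[n],PROF[l],[.517,.208,zz])[y-45:y+45,x-30:x+30]*255).astype(np.uint8),(400,600),interpolation=cv2.INTER_CUBIC)
        cs,_=cv2.findContours((e>127).astype(np.uint8),cv2.RETR_EXTERNAL,cv2.CHAIN_APPROX_NONE); cv2.drawContours(cr,cs,-1,(0,0,255) if l=="cup" else (0,255,255),1)
        rs=[r for r in ctrl.regions_of(l,n) if np.hypot(*(np.array(r["pixel"])-q))<30]
        if rs and l=="cup": print(n,l,rs[0]["p"],rs[0]["region"].sum(),*[(zt,*fit([C[n]],[rs[0]["region"]],l,(.517,.208),zt)) for zt in(.109,.114,.119)])
    im.append(cr)
cv2.imwrite("pics/c5.png",np.hstack(im))
E
python3 k.py
```

```text
top cup 0.61 554 (0.109, array([0.5184, 0.2085]), np.float64(0.015776890903909328)) (0.114, array([0.518 , 0.2077]), np.float64(0.018324893125957708)) (0.119, array([0.5184, 0.2065]), np.float64(0.020633975507098303))
side cup 0.85 881 (0.109, array([0.5209, 0.2059]), np.float64(0.0029575767501662997)) (0.114, array([0.5188, 0.2086]), np.float64(0.0036146776250744997)) (0.119, array([0.5166, 0.2114]), np.float64(0.004125317997171097))
```

View pics/c5.png

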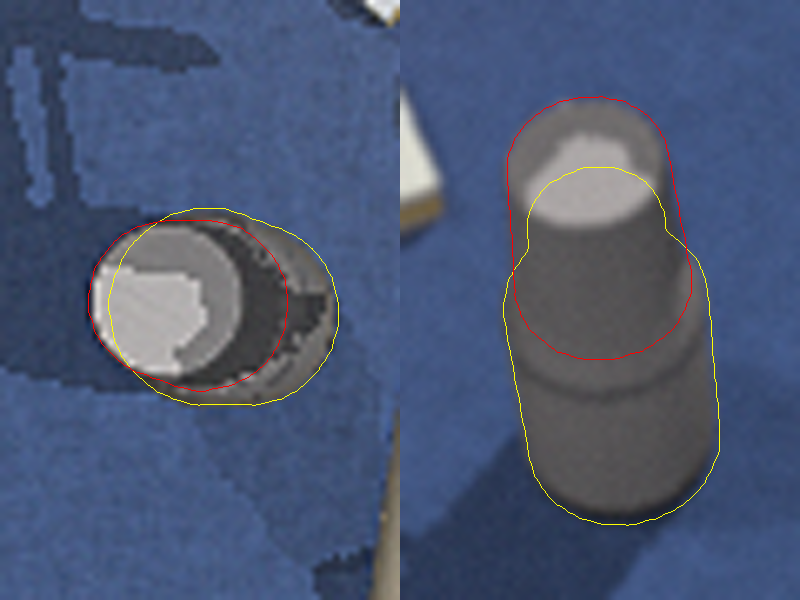

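The cup (side crop (590,230)) matches the predicted seated, level outline within about 2 mm, and the flask is where it stood. Handing in.

```bash
python3 -c "
from bench import ctrl
print(ctrl.finish_job())"
```

```text
the job is handed in; nothing more can be done
None
```

The flask is closed and the job is handed in at about 29 s of robot time. No verdict is reported.

- **Stopper:** I took the white-headed stopper, not the green look-alike, and let it drop and centre itself in the neck. I then pressed it home with closed fingers. The drag was about 3–5 N. The push rose to about 16 N and held there for 0.8 s with no further travel. The stopper's origin is about 31 mm below the rim, and the picture showed it upright and centred.
- **Cup:** I lowered it mouth down until I felt 3–5 N, then let go. Its outline matches a level cup with its rim about 112 mm above the flask's underside. Its centre is within about 2 mm of the flask's in both cameras. The pictures fix the rim height only loosely, because fits 5 mm lower or higher match almost as well. The height therefore rests mainly on the arm's reading at contact, about 113 mm.
- **Flask and bystanders:** The flask stands where it was. I did not measure the bystanders again at the end. The arm passed well clear of them and I felt no unexpected contact.

One thing to note: during the press the tool crept about 3 mm sideways as the arm flexed, with about 3 N of side force. The stopper showed no shift afterwards.

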